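# Hook a slide rack onto the retracting drain hook

### The arm

A 6-joint arm with a two-finger parallel gripper is mounted at the origin on a cart in front of the work surface, level with it; the furniture and walls round the work are solid. World frame = base frame: x ahead of the robot, y to its left, z up, the work surface at z = 0. Lengths are in m, angles in degrees, forces in N, time in s.
With the tool pointing down it reaches from about 0.4 to 0.825 m from the base axis. Payload 7 kg.
Tool frame: the origin (TCP) lies between the finger pads; the fingertips stand 19 mm ahead of it and the grasp point (between the pads) is the TCP (r.finger_overhang is the distance from the TCP to the fingertips, in m); z points along the fingers, y is the direction in which the jaws open and shut (so a half turn about z gives the same grasp; the last joint's range is limited). The gripper opens to 88 mm and grips with 3 to 60 N. Pads are 19 mm wide; open, the fingers measure 130 mm over their backs; the gripper's body (78 mm by 193 mm) begins 47 mm behind the grasp point.
Start: joints at [-52.993, 20.546, 0.682, 0, -70.136, -16.507], TCP at [0.236, -0.632, 0.246] pointing down, gripper open.
Joint ranges: [-176.03, 176.03], [-82.01, 121.73], [-58.28, 71.71], [-173.87, 95.51], [-174.79, -0.11], [-173.66, 173.66]. Speed limits (degrees/s): [136.94, 136.94, 172.46, 180, 180, 180].

### API

Orientations are given as [roll, pitch, yaw] about the fixed x, y, z axes, in that order (R = Rz(yaw) Ry(pitch) Rx(roll)).
In Python, from plant import r, optics gives the robot as it stands. The module is installed in compiled form; this text tells all that it offers.
- The arm moves only by the tool step_arm, never from a script. Its argument "increments" is a list of rows, each an object of numbers: "tx", "ty", "tz": the shift along the world's x, y, z in mm; "ax", "ay", "az": the turn, a rotation vector about the world's x, y, z in degrees; "claw": the gripper command: -1 is shut, 1 is fully open, values between are in proportion. In form: [{"tx": .., "ty": .., "tz": .., "ax": .., "ay": .., "az": .., "claw": ..}, ...]. A call has 1 to 12 rows; each row shifts and turns the commanded pose from where the row before left it; what a row does not reach is not made up. A row lasts 1/10 s, in which the tool goes at most 50 mm and 8.59 degrees, less where a joint would pass 70% of its speed; a pose out of reach is approached as far as the arm can. A call with a gripper value outside its range is refused whole. The fingers move at their own pace and stop on an object; "newtons" is the grip in N (left out, the last holds). Time passes only in rows, so rows that do not move let the fingers close. It gives the time, the measured TCP pose, the force and the opening at its end, in the units of the state.
- r.get_state(): the state, without advancing time (a new reading comes with each control period).
- optics.capture(name): name is "scene" or "top" or "wrist"; returns a dict with "image" (400x640x3 uint8, blue, green, red), "depth" (400x640 float32, m along the optical axis (not along the pixel's ray), 0 where there is no reading), "fx", "fy", "cx", "cy" (pixels), "distortion" ([k1, k2, p1, p2, k3] as OpenCV has them; the pictures are not rectified), "R" (3x3) and "t" (3): a world point X has camera coordinates R X + t. Camera axes: x right, y down, z forward; pixel columns grow to the right and rows downward; lengths in m; the calibration is good to about 2 mm. A picture is of the moment at which its call begins.
- r.close_job(): hands the job in, once; it reports no verdict.
The state is a dict: "time_s": time; "joints": joint angles; "qd": joint speeds; "joint_torque": joint torques, N m; "tcp_pos": TCP position; "eef_rot": TCP orientation; "contact_force": force on the tool from outside, world axes, zero at the start; "moment": the same for the moment, N m; "gripper_width": finger opening in m.
Only numpy, scipy, OpenCV 4.12 (cv2) and the standard library are available. Lean on these libraries where they do the work, as an engineer would, in place of code of your own. Each camera call takes 0.05 s, during which the arm holds its last target. There are 200 camera calls.

### The job

Lift the slide rack out of its green staining dish to drain: hold the retracting hook by its black grip, pull it down against its spring and push it sideways onto the rack's bail bar until the spring gate has snapped shut behind the bar; make sure it is home by pressing the bar firmly against the back of the hook, with about 10 N, for a moment. Then let the hook rise slowly, under control, all the way to its top, and let go so that the rack hangs quietly above its dish. Handle only the hook, not the rack; never push with more than 20 N (the wet slides must not be rammed) and leave the other things on the table where they are.

Things in the scene. Friction and masses are not known exactly. Their poses are not given: they have to be found in the camera images.
- stand: Fixed drain stand: two posts 300 mm high, 380 mm apart, and a rail between them. Origin on the table below the middle of the hook's path; x away from the robot (rail 135 mm along +x), y left along the rail. The hook, 135 mm in front of the rail, can move only along this y (trolley, 300 mm in all, about 1 N friction, stays where left) and up and down. The stand may be turned a few degrees.
- hook: Red snap hook on the stand, axes parallel to the stand's, 20 mm wide in x. Origin on the throat floor (top of the 9 mm lower jaw). Mouth faces +y, at y=+9 mm, with a lip 4 mm high on the floor at y=4 to 9; back wall at y=-25 mm; roof at z=21 mm. Origin height above the table: 215 mm fully up (start), 85 mm fully down. Its spring always pulls up, 9 N at top, 12 N at bottom; let go low, it flies up.
- hook_grip (a point): Centre of the hook's upright black grip, to be grasped from above with the fingers closing along the hook's y: 36 mm long in x, 18 mm thick in y, 43 mm high, on the hook's arm (arm top 21 mm below this point). A cap 44 x 18 mm, 6 mm thick, sits on top (22 to 28 mm above this point). In the hook's axes this point is at x=-45, y=-12, z=56 mm.
- gate (a joint): Angle of the hook's steel spring gate (rad), a 15 mm flap hung from the throat roof at y=2.5 mm across the mouth. 0 = shut; swings only inward, to 1.4. Pressing a bar in takes about 2 to 6 N; with the bar 8 to 12 mm above the throat floor the gate springs shut behind it when the bar has come to about y=-17 mm in the hook's axes; the bar meets the back wall at y=-22 mm.
- rack: Loose steel rack with nine glass slides, 90 x 64 x 45 mm plus a wire bail, about 0.45 kg. Origin: centre of underside; x lengthwise, z up. It stands in the dish with 2 mm play all round, so a sideways push on the bar first shifts it, then slides the dish to its stop; only then does the gate give. Over 20 N between hook and rack is too much.
- rack_bar (a point): Middle of the rack's bail bar: round, 6 mm thick, 81 mm long along the rack's x, 112 mm above the rack's underside, between two uprights (x = +-40 mm); the hook passes between them. At the start the bar lies on the open (+y) side of the hook, at least 45 mm from its origin along y, nearly parallel to the hook's x.
- dish: Green staining dish, 102 x 76 mm (rim flange 112 x 86 mm), 58 mm high, walls and floor 4 mm, held on a flat grey shaker base (126 x 170 mm), its underside 14 mm above the table. Origin: centre of its underside. It cannot lift off or turn, but pushed along its y with about 1.5 N it glides with the rack, up to a rubber-faced stop hidden inside the base: how far is unknown, between 2 and 30 mm toward +y. It stays where left.
- stain_jar_a: Bystander: square clear staining jar with blue content and lid, 48 x 48 x 101 mm; origin under its centre.
- stain_jar_b: Bystander: square clear staining jar with pink content and lid, 48 x 48 x 101 mm; origin under its centre.
- dropper: Bystander: dropper bottle with black cap, 33 mm wide, 100 mm high; origin under its centre.
- cover_box: Bystander: small white box, 31 x 63 x 23 mm; origin under its centre.
There are look-alikes about, which are no part of the job. Leave any orange or pink look-alike of the rack alone.

How it is judged (in metres and radians):
On the way, in this order (a step that is already met when the one before it is completed fails the run):
1. the hook is pulled down by 70 mm or more while the rack still stands in its dish (height (world z) of hook below 0.145 m and height (world z) of rack below 0.03 m), for 0.2 s.
2. with the rack still in its dish, the bar is inside the throat, the gate has sprung shut behind it and the hook is held pressed onto the bar with more than 3.5 N (y of rack_bar in the frame of hook between -0.026 and -0.002 m and z of rack_bar in the frame of hook between 0 and 0.02 m and x of rack_bar in the frame of hook between -0.03 and 0.03 m and value of joint gate below 0.25 rad and height (world z) of rack below 0.03 m and contact force between hook and rack above 3.5 N), for 0.2 s.
At the end, for the whole second after the job is handed in: The hook is back at its top (within 10 mm), released; the rack hangs on it by its bar, bar inside the throat with the gate shut, the rack upright within 0.2 rad, at rest (under 0.06 m/s), its underside more than 85 mm above the table and its centre within 35 mm of the dish's centre, seen from above (y of rack_bar in the frame of hook between -0.026 and -0.002 m and z of rack_bar in the frame of hook between 0 and 0.02 m and x of rack_bar in the frame of hook between -0.03 and 0.03 m and value of joint gate below 0.25 rad and height (world z) of hook above 0.205 m and height (world z) of rack above 0.085 m and angle between rack's own z axis and vertical below 0.2 rad and horizontal distance between rack and dish below 0.035 m and linear speed of rack below 0.06 m/s); the robot touches nothing.
It fails at once if more than 20 N between hook and rack (contact force between hook and rack above 20 N).
It fails at once if the hook or the rack is let fly (faster than 0.35 m/s) (linear speed of any of hook, rack above 0.35 m/s).
It fails at once if the gripper touches the rack (contact force between the fingers and rack above 1 N).
It fails at once if another thing on the table is moved by more than 30 mm (distance of any of stain_jar_a, stain_jar_b, dropper, cover_box from where it was at the start of the episode above 0.03 m).
It also fails if it takes over 61 s, if anything falls off the work surface, if the arm or the gripper's body presses on something with over 40 N, if the wrist force passes 120 N, or if a joint passes its speed limit or range.

## Working session

There is one attempt and no reset: what is moved stays moved. The work goes in short steps, Python scripts to look and compute and a tool call to move; the robot and the scene stay as the last step left them, time stands still between calls to the robot, and variables do not carry over. Pictures are saved under pics/ and viewed, about 8 in all and at most 12, crops included, and the job is handed in when it is done.

Besides the shell and the picture viewer there is one more tool, called after "Request:" by a JSON object that holds its "name" and its "arguments", one argument or row to a line. step_arm: Moves the arm, as the interface text tells. Its arguments: {"type":"object","properties":{"increments":{"type":"array","items":{"type":"object","properties":{"tx":{"type":"number"},"ty":{"type":"number"},"tz":{"type":"number"},"ax":{"type":"number"},"ay":{"type":"number"},"az":{"type":"number"},"claw":{"type":"number"}}}},"newtons":{"type":"number"}},"required":["increments"]}

```bash
mkdir -p pics
cat > h.py <<'E'
import numpy as np,cv2,pickle
from plant import r,optics
def cap(n,f=None):
    c=optics.capture(n)
    if f: cv2.imwrite('pics/'+f,c['image'])
    pickle.dump(c,open(n+'.pkl','wb')); return c
def pts(c):
    h,w=c['depth'].shape
    u,v=np.meshgrid(np.arange(w),np.arange(h))
    K=np.array([[c['fx'],0,c['cx']],[0,c['fy'],c['cy']],[0,0,1.]])
    n=cv2.undistortPoints(np.stack([u,v],-1).reshape(-1,1,2).astype(float),K,np.array(c['distortion'])).reshape(h,w,2)
    d=c['depth'][...,None]
    P=np.concatenate([n*d,d],-1)
    return (P-np.array(c['t']))@np.array(c['R'])   # R^T (P-t)
E
python3 - <<'E'
from h import *
a=cap('scene','s1.png');b=cap('top','t1.png')
for c in(a,b):
    P=pts(c); print(c['fx'],-np.array(c['R']).T@c['t'],(c['depth']>0).mean())
print(r.get_state())
E
```

```text
407.73564248595596 [-0.19547503  0.49372221  0.7182819 ] 0.94652734375
455.3177474464883 [0.41808853 0.09970518 1.43521979] 0.9957578125
{'time_s': 0.1, 'joints': array([-5.29941447e+01,  2.05883160e+01,  6.39957676e-01, -1.66803328e-02,
       -7.01348983e+01, -1.65065160e+01]), 'qd': array([-0.00276475, -0.00638169,  0.08205607,  0.12018983, -0.04077844,
       -0.02992463]), 'joint_torque': array([-1.56835187e-03, -5.84163773e+01,  2.93751007e+01,  7.01547548e+00,
        1.01401733e-02, -3.48548292e-05]), 'tcp_pos': array([ 0.23621669, -0.63189952,  0.24471565]), 'eef_rot': array([ 1.79915719e+02, -8.62212309e-03, -1.59506334e+02]), 'contact_force': array([-0.34774822,  0.60179054,  0.50793113]), 'moment': array([ 0.00427288, -0.0040058 ,  0.00620417]), 'gripper_width': 0.08760760030557123}
```

View pics/s1.png

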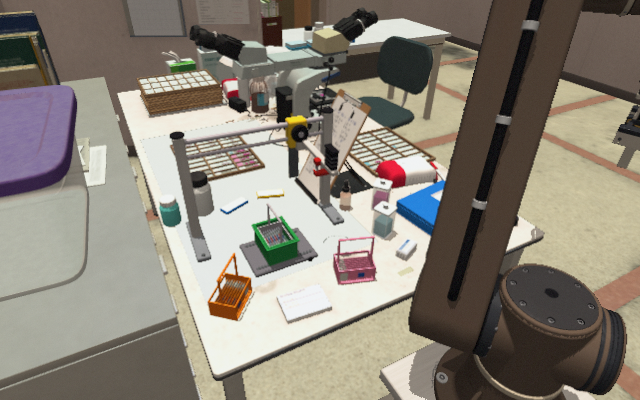

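View pics/t1.png

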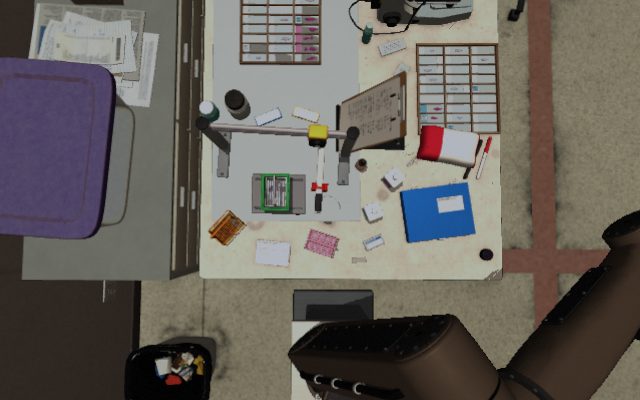

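The scene view shows the red hook near (318,165), the green dish and rack at (275,240), an orange look-alike at (230,295) and a pink one at (355,262). The top view shows the hook at (318,187), its black grip at (318,203) and the green dish at (277,193). The rack in the green dish fits the description. Next I'll measure these and look at an enlarged crop.

Run:
```python
from h import *
b=pickle.load(open('top.pkl','rb'));a=pickle.load(open('scene.pkl','rb'))
P=pts(b);I=b['image'].astype(int);B,G,R=I[...,0],I[...,1],I[...,2]
def box(m,name,P=P):
    q=P[m]; print(name,m.sum(),'med',np.median(q,0).round(4),'min',np.percentile(q,3,0).round(4),'max',np.percentile(q,97,0).round(4))
v,u=np.mgrid[:400,:640]
win=lambda u0,u1,v0,v1:(u>=u0)&(u<u1)&(v>=v0)&(v<v1)
red=(R>130)&(G<70)&(B<70)&win(300,340,140,215); box(red,'red')
blk=(R<60)&(G<60)&win(308,330,192,215)&(P[...,2]>.25); box(blk,'cap')
red2=red&(P[...,2]>.18);
gr=(G>90)&(R<70)&(B<110)&win(250,305,165,220); box(gr,'green')
rim=gr&(P[...,2]>.06)&(P[...,2]<.085); box(rim,'rim')
print(cv2.minAreaRect(P[rim][:,:2].astype(np.float32)))
yl=(R>170)&(G>150)&(B<80)&win(305,335,115,150); box(yl,'yellow')
rail=(P[...,2]>.26)&win(215,345,115,145)&~yl; q=P[rail]; box(rail,'rail'); print(np.polyfit(q[:,1],q[:,0],1))
bar=win(255,295,170,215)&(P[...,2]>.105)&(P[...,2]<.2); box(bar,'bar')
q=P[bar][:,:]; print(q[:20].round(3)); print(cv2.fitLine(q[:,:2].astype(np.float32),cv2.DIST_L2,0,.01,.01).ravel())
c1=cv2.resize(b['image'][110:230,200:360],None,fx=5,fy=5,interpolation=cv2.INTER_CUBIC)[:600]
cv2.imwrite('pics/c1.png',c1)
c2=cv2.resize(a['image'][100:280,160:400],None,fx=3.3,fy=3.3,interpolation=cv2.INTER_CUBIC)
cv2.imwrite('pics/c2.png',c2)
```

```text
red 65 med [0.5423 0.0836 0.2513] min [0.5348 0.0627 0.2462] max [0.5506 0.0993 0.2568]
cap 105 med [0.4976 0.084  0.2997] min [0.4775 0.0765 0.2956] max [0.5174 0.0915 0.3027]
green 305 med [0.5421 0.2127 0.0713] min [0.4913 0.1686 0.0125] max [0.5973 0.2528 0.0773]
rim 287 med [0.5445 0.2168 0.0716] min [0.4913 0.1686 0.0662] max [0.5971 0.2525 0.0773]
((0.5443816781044006, 0.2104487121105194), (0.10644545406103134, 0.08501648902893066), 0.5119304656982422)
yellow 180 med [0.6778 0.0852 0.2975] min [0.665  0.0674 0.2937] max [0.6906 0.1054 0.3018]
rail 833 med [0.6828 0.1564 0.2908] min [0.6483 0.0314 0.2801] max [0.6958 0.3354 0.2978]
[0.11152719 0.65728069]
bar 66 med [0.5472 0.2085 0.1327] min [0.5051 0.2057 0.1243] max [0.586  0.2116 0.137 ]
[[0.589 0.209 0.133]
 [0.586 0.209 0.132]
 [0.586 0.206 0.134]
 [0.584 0.209 0.126]
 [0.583 0.206 0.137]
 [0.58  0.211 0.135]
 [0.58  0.208 0.138]
 [0.58  0.205 0.137]
 [0.577 0.212 0.132]
 [0.577 0.208 0.135]
 [0.577 0.206 0.133]
 [0.575 0.212 0.129]
 [0.574 0.208 0.135]
 [0.575 0.206 0.13 ]
 [0.572 0.212 0.129]
 [0.572 0.209 0.132]
 [0.572 0.206 0.132]
 [0.569 0.211 0.134]
 [0.569 0.209 0.133]
 [0.566 0.211 0.132]]
[ 0.99998814 -0.0048707   0.5462664   0.20911969]
```

View pics/c1.png

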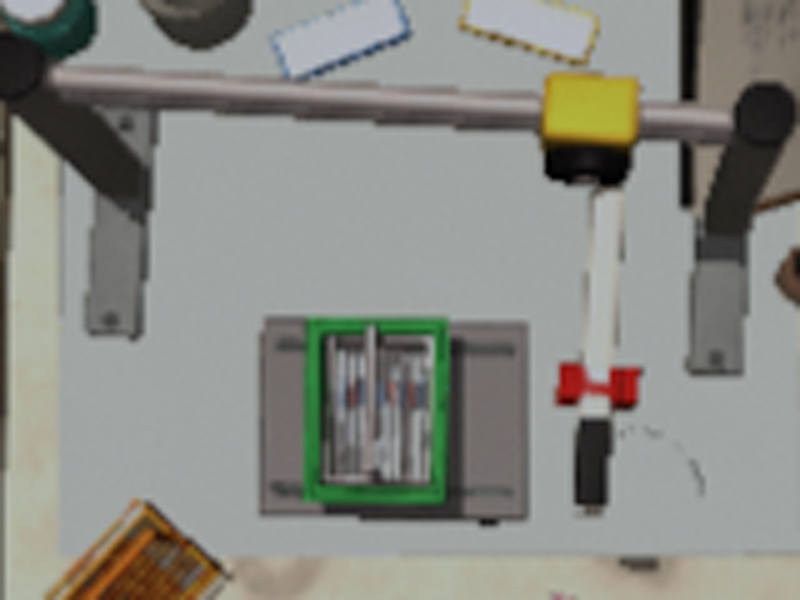

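View pics/c2.png

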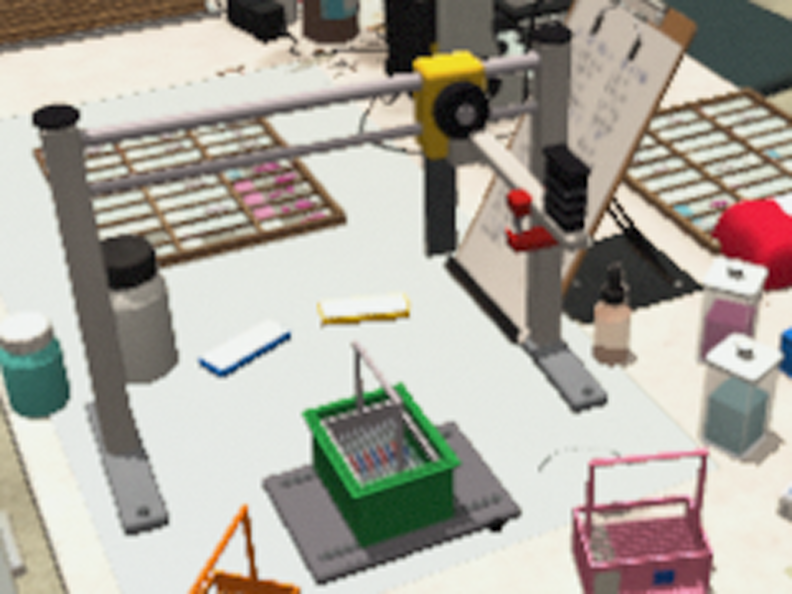

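The top crop shows the hook arm running from the yellow trolley (590,110) to the grip (592,462), with the mouth facing left. The bail bar lies at (370,405) in the green dish. The scene crop confirms it: a steel rack in a green dish, with no colour match to the orange and pink ones. I still need the stand yaw.

Run:
```python
from h import *
b=pickle.load(open('top.pkl','rb'));P=pts(b);Z=P[...,2]
v,u=np.mgrid[:400,:640]
m=(u>222)&(u<306)&(v>118)&(v<142)&(Z>.25)
q=P[m].astype(np.float32);print(m.sum(),np.median(q,0)); l=cv2.fitLine(q[:,:2],cv2.DIST_HUBER,0,.001,.001).ravel();print('rail yaw',np.degrees(np.arctan2(-l[0]*np.sign(l[1]),abs(l[1]))),l)
I=b['image'].astype(int)
m=(u>310)&(u<330)&(v>146)&(v<192)&(I.min(2)>120)&(Z>.2)
q=P[m].astype(np.float32);l=cv2.fitLine(q[:,:2],cv2.DIST_HUBER,0,.001,.001).ravel();print(m.sum(),'arm yaw',np.degrees(np.arctan(l[1]/l[0])),l)
m=(I.max(2)<60)&(u>=308)&(u<330)&(v>=192)&(v<215)&(Z>.29);q=P[m].astype(np.float32);print(cv2.minAreaRect(q[:,:2]))
```

```text
546 [0.68550694 0.2226593  0.2904533 ]
rail yaw -3.0167828 [0.05262847 0.99861413 0.6851973  0.22215693]
266 arm yaw -4.171148 [ 0.9973512  -0.07273598  0.58874524  0.07840926]Traceback (most recent call last):
  File "<stdin>", line 9, in <module>
cv2.error: OpenCV(4.12.0) /io/opencv/modules/imgproc/src/convhull.cpp:143: error: (-215:Assertion failed) total >= 0 && (depth == CV_32F || depth == CV_32S) in function 'convexHull'
```

Request:
{"name": "step_arm", "arguments": {
  "increments": [
    {"tz": 30, "tx": 4, "ty": 10},
    {"tz": 40, "tx": 8, "ty": 22},
    {"tz": 25, "tx": 13, "ty": 36, "az": -4},
    {"tz": 10, "tx": 15, "ty": 42, "az": -4},
    {"tx": 15, "ty": 42, "az": -4},
    {"tx": 15, "ty": 42, "az": -4},
    {"tx": 15, "ty": 42, "az": -4},
    {"tx": 15, "ty": 42, "az": -4},
    {"tx": 15, "ty": 42},
    {"tx": 15, "ty": 42},
    {"tx": 15, "ty": 42},
    {"tx": 15, "ty": 42}
  ]
}}

```text
$.increments[0]: bad value
```

Request:
{"name": "step_arm", "arguments": {
  "increments": [
    {"tx": 4, "ty": 10, "tz": 30, "ax": 0, "ay": 0, "az": 0, "claw": 1},
    {"tx": 8, "ty": 22, "tz": 40, "ax": 0, "ay": 0, "az": 0, "claw": 1},
    {"tx": 13, "ty": 36, "tz": 25, "ax": 0, "ay": 0, "az": -4, "claw": 1},
    {"tx": 15, "ty": 42, "tz": 10, "ax": 0, "ay": 0, "az": -4, "claw": 1},
    {"tx": 15, "ty": 42, "tz": 0, "ax": 0, "ay": 0, "az": -4, "claw": 1},
    {"tx": 15, "ty": 42, "tz": 0, "ax": 0, "ay": 0, "az": -4, "claw": 1},
    {"tx": 15, "ty": 42, "tz": 0, "ax": 0, "ay": 0, "az": -4, "claw": 1},
    {"tx": 15, "ty": 42, "tz": 0, "ax": 0, "ay": 0, "az": -4, "claw": 1},
    {"tx": 15, "ty": 42, "tz": 0, "ax": 0, "ay": 0, "az": 0, "claw": 1},
    {"tx": 15, "ty": 42, "tz": 0, "ax": 0, "ay": 0, "az": 0, "claw": 1},
    {"tx": 15, "ty": 42, "tz": 0, "ax": 0, "ay": 0, "az": 0, "claw": 1},
    {"tx": 15, "ty": 42, "tz": 0, "ax": 0, "ay": 0, "az": 0, "claw": 1}
  ]
}}

```text
time_s: 1.3
tcp_pos: [0.3963, -0.1845, 0.3505]
eef_rot: [180.0, 0.0, 176.5]
contact_force: [1.6, 0.0, -1.3]
gripper_width: 0.0872
```

Request:
{"name": "step_arm", "arguments": {
  "increments": [
    {"tx": 15, "ty": 40, "tz": 0, "ax": 0, "ay": 0, "az": 0, "claw": 1},
    {"tx": 15, "ty": 40, "tz": 0, "ax": 0, "ay": 0, "az": 0, "claw": 1},
    {"tx": 15, "ty": 40, "tz": 0, "ax": 0, "ay": 0, "az": 0, "claw": 1},
    {"tx": 15, "ty": 40, "tz": 0, "ax": 0, "ay": 0, "az": 0, "claw": 1},
    {"tx": 15, "ty": 40, "tz": 0, "ax": 0, "ay": 0, "az": 0, "claw": 1},
    {"tx": 15, "ty": 38, "tz": 0, "ax": 0, "ay": 0, "az": 0, "claw": 1},
    {"tx": 12, "ty": 30, "tz": 0, "ax": 0, "ay": 0, "az": 0, "claw": 1},
    {"tx": 0, "ty": 0, "tz": 0, "ax": 0, "ay": 0, "az": 0, "claw": 1},
    {"tx": 0, "ty": 0, "tz": 0, "ax": 0, "ay": 0, "az": 0, "claw": 1}
  ]
}}

```text
time_s: 2.2
tcp_pos: [0.4982, 0.0824, 0.3499]
eef_rot: [-180.0, -0.1, 176.6]
contact_force: [-0.1, 0.4, -0.1]
gripper_width: 0.0876
```

Run:
```python
from h import *
c=cap('wrist','w1.png');P=pts(c);Z=P[...,2];I=c['image'].astype(int)
print(r.get_state()['tcp_pos'],-np.array(c['R']).T@c['t'])
m=(I.max(2)<80)&(Z>.29)&(Z<.31)&(abs(P[...,0]-.498)<.05)&(abs(P[...,1]-.084)<.03)
q=P[m].astype(np.float32)
if len(q)>20: print(len(q),np.median(q,0),cv2.minAreaRect(q[:,:2]))
```

```text
[0.49803738 0.08166808 0.35015262] [0.41624485 0.08704778 0.49005778]Traceback (most recent call last):
  File "<stdin>", line 6, in <module>
cv2.error: OpenCV(4.12.0) /io/opencv/modules/imgproc/src/convhull.cpp:143: error: (-215:Assertion failed) total >= 0 && (depth == CV_32F || depth == CV_32S) in function 'convexHull'
```

View pics/w1.png

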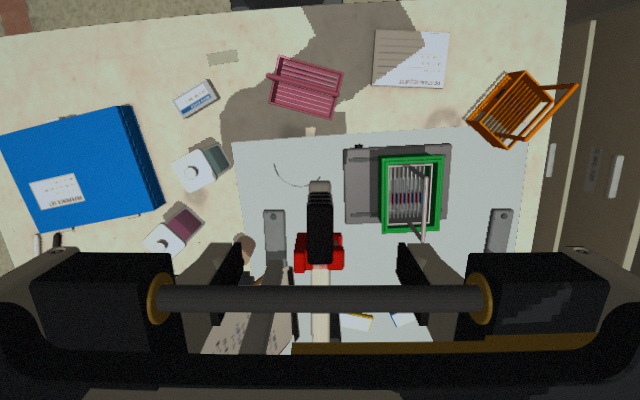

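The wrist view shows the grip and cap at (320,225), midway between the fingers (235 and 405). The steel rack's bar is at (425,200) in the green dish. I'll redo the numeric fit.

Run:
```python
from h import *
c=pickle.load(open('wrist.pkl','rb'));P=pts(c);Z=P[...,2];I=c['image'].astype(int)
m=(I.max(2)<80)&(Z>.288)&(Z<.31)&(abs(P[...,0]-.498)<.05)&(abs(P[...,1]-.084)<.03)
q=P[m].astype(np.float32);print(len(q),np.median(q,0),np.percentile(q,2,0),np.percentile(q,98,0),cv2.minAreaRect(np.ascontiguousarray(q[:,:2])))
v,u=np.mgrid[:400,:640]
m=(u>400)&(u<436)&(v>160)&(v<240)&(Z>.115)&(Z<.15)&(P[...,1]>.19)
q=P[m].astype(np.float32);l=cv2.fitLine(np.ascontiguousarray(q[:,:2]),cv2.DIST_HUBER,0,.001,.001).ravel()
print('bar',len(q),np.median(q,0),q.min(0),q.max(0),l)
```

```text
1572 [0.4976792  0.08228592 0.29974595] [0.47788227 0.07366329 0.29749304] [0.5190794  0.09070927 0.30105954] ((0.49888405203819275, 0.08224329352378845), (0.017799900844693184, 0.043399449437856674), 87.32601928710938)
bar 371 [0.54230833 0.20665386 0.13295588] [0.5042415  0.20412686 0.11519335] [0.5881254  0.21107998 0.13604587] [0.99999875 0.00158263 0.5506706  0.20662096]
```

Request:
{"name": "step_arm", "arguments": {
  "increments": [
    {"tx": 0, "ty": 0.5, "tz": -25, "ax": 0, "ay": 0, "az": 0, "claw": 1},
    {"tx": 0, "ty": 0, "tz": -25, "ax": 0, "ay": 0, "az": 0, "claw": 1},
    {"tx": 0, "ty": 0, "tz": -20, "ax": 0, "ay": 0, "az": 0, "claw": 1},
    {"tx": 0, "ty": 0, "tz": -5, "ax": 0, "ay": 0, "az": 0, "claw": 1},
    {"tx": 0, "ty": 0, "tz": 0, "ax": 0, "ay": 0, "az": 0, "claw": 1},
    {"tx": 0, "ty": 0, "tz": 0, "ax": 0, "ay": 0, "az": 0, "claw": -0.3},
    {"tx": 0, "ty": 0, "tz": 0, "ax": 0, "ay": 0, "az": 0, "claw": -0.5},
    {"tx": 0, "ty": 0, "tz": 0, "ax": 0, "ay": 0, "az": 0, "claw": -0.8},
    {"tx": 0, "ty": 0, "tz": 0, "ax": 0, "ay": 0, "az": 0, "claw": -1},
    {"tx": 0, "ty": 0, "tz": 0, "ax": 0, "ay": 0, "az": 0, "claw": -1},
    {"tx": 0, "ty": 0, "tz": 0, "ax": 0, "ay": 0, "az": 0, "claw": -1},
    {"tx": 0, "ty": 0, "tz": 0, "ax": 0, "ay": 0, "az": 0, "claw": -1}
  ],
  "newtons": 45
}}

```text
time_s: 3.45
tcp_pos: [0.4984, 0.0823, 0.2756]
eef_rot: [-180.0, -0.0, 176.5]
contact_force: [0.2, 0.3, -0.0]
gripper_width: 0.0375
```

Request:
{"name": "step_arm", "arguments": {
  "increments": [
    {"tx": 0, "ty": 0, "tz": 0, "ax": 0, "ay": 0, "az": 0, "claw": -1},
    {"tx": 0, "ty": 0, "tz": 0, "ax": 0, "ay": 0, "az": 0, "claw": -1},
    {"tx": 0, "ty": 0, "tz": 0, "ax": 0, "ay": 0, "az": 0, "claw": -1},
    {"tx": 0, "ty": 0, "tz": 0, "ax": 0, "ay": 0, "az": 0, "claw": -1},
    {"tx": 0, "ty": 0, "tz": 0, "ax": 0, "ay": 0, "az": 0, "claw": -1},
    {"tx": 0, "ty": 0, "tz": 0, "ax": 0, "ay": 0, "az": 0, "claw": -1},
    {"tx": 0, "ty": 0, "tz": 0, "ax": 0, "ay": 0, "az": 0, "claw": -1}
  ]
}}

```text
time_s: 4.15
tcp_pos: [0.4984, 0.0823, 0.2755]
eef_rot: [180.0, -0.0, 176.5]
contact_force: [0.5, 0.4, -0.5]
gripper_width: 0.018
```

Request:
{"name": "step_arm", "arguments": {
  "increments": [
    {"tx": 0, "ty": 0, "tz": -4, "ax": 0, "ay": 0, "az": 0, "claw": -1},
    {"tx": 0, "ty": 0, "tz": -8, "ax": 0, "ay": 0, "az": 0, "claw": -1},
    {"tx": 0, "ty": 0, "tz": -11, "ax": 0, "ay": 0, "az": 0, "claw": -1},
    {"tx": 0, "ty": 0, "tz": -12, "ax": 0, "ay": 0, "az": 0, "claw": -1},
    {"tx": 0, "ty": 0, "tz": -12, "ax": 0, "ay": 0, "az": 0, "claw": -1},
    {"tx": 0, "ty": 0, "tz": -12, "ax": 0, "ay": 0, "az": 0, "claw": -1},
    {"tx": 0, "ty": 0, "tz": -12, "ax": 0, "ay": 0, "az": 0, "claw": -1},
    {"tx": 0, "ty": 0, "tz": -11, "ax": 0, "ay": 0, "az": 0, "claw": -1},
    {"tx": 0, "ty": 0, "tz": -8, "ax": 0, "ay": 0, "az": 0, "claw": -1},
    {"tx": 0, "ty": 0, "tz": -5, "ax": 0, "ay": 0, "az": 0, "claw": -1},
    {"tx": 0, "ty": 0, "tz": 0, "ax": 0, "ay": 0, "az": 0, "claw": -1},
    {"tx": 0, "ty": 0, "tz": 0, "ax": 0, "ay": 0, "az": 0, "claw": -1}
  ]
}}

```text
time_s: 5.35
tcp_pos: [0.4985, 0.0823, 0.1816]
eef_rot: [-180.0, 0.0, 176.5]
contact_force: [-4.8, -0.1, 10.4]
gripper_width: 0.0179
```

Run:
```python
from h import *
print(r.get_state()['contact_force'])
for n in('top','scene'):
    c=cap(n,n+'2.png')
    P=pts(c);I=c['image'].astype(int);B,G,R=I[...,0],I[...,1],I[...,2]
    m=(R>110)&(G<60)&(B<60)&(abs(P[...,0]-.544)<.04)&(abs(P[...,1]-.091)<.05)&(P[...,2]>.08)
    if m.sum(): q=P[m];print(n,m.sum(),np.percentile(q,[2,50,98],axis=0).round(4))
c=cv2.resize(c['image'][140:300,190:390],None,fx=3.5,fy=3.5,interpolation=cv2.INTER_CUBIC);cv2.imwrite('pics/c3.png',c)
```

```text
[-4.77936955 -0.13087184 10.36766993]
scene 59 [[0.535  0.074  0.1181]
 [0.5418 0.092  0.122 ]
 [0.5504 0.1006 0.1571]]
```

View pics/c3.png

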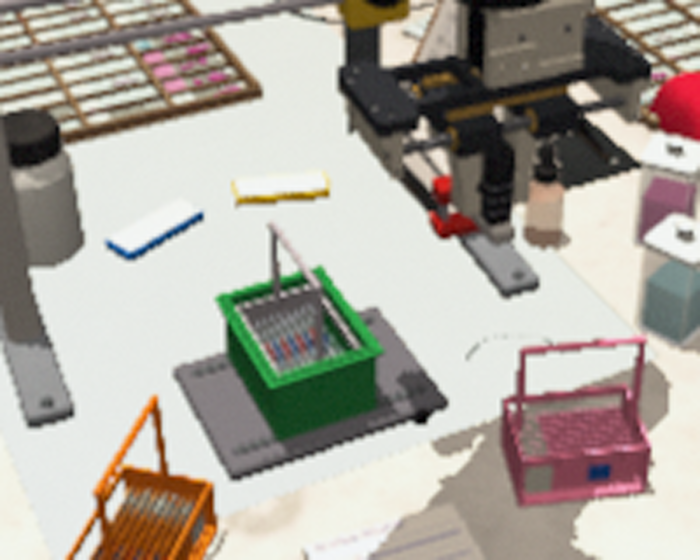

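The hook is down (floor about 0.121) and the bar is about 9–10 mm above the throat floor. Next I traverse to just before contact.

Request:
{"name": "step_arm", "arguments": {
  "increments": [
    {"tx": 0.3, "ty": 5, "tz": 0, "ax": 0, "ay": 0, "az": 0, "claw": -1},
    {"tx": 0.6, "ty": 10, "tz": 0, "ax": 0, "ay": 0, "az": 0, "claw": -1},
    {"tx": 0.6, "ty": 10, "tz": 0, "ax": 0, "ay": 0, "az": 0, "claw": -1},
    {"tx": 0.6, "ty": 10, "tz": 0, "ax": 0, "ay": 0, "az": 0, "claw": -1},
    {"tx": 0.6, "ty": 10, "tz": 0, "ax": 0, "ay": 0, "az": 0, "claw": -1},
    {"tx": 0.6, "ty": 10, "tz": 0, "ax": 0, "ay": 0, "az": 0, "claw": -1},
    {"tx": 0.6, "ty": 10, "tz": 0, "ax": 0, "ay": 0, "az": 0, "claw": -1},
    {"tx": 0.6, "ty": 10, "tz": 0, "ax": 0, "ay": 0, "az": 0, "claw": -1},
    {"tx": 0.6, "ty": 10, "tz": 0, "ax": 0, "ay": 0, "az": 0, "claw": -1},
    {"tx": 0.3, "ty": 5, "tz": 0, "ax": 0, "ay": 0, "az": 0, "claw": -1},
    {"tx": 0, "ty": 0, "tz": 0, "ax": 0, "ay": 0, "az": 0, "claw": -1},
    {"tx": 0, "ty": 0, "tz": 0, "ax": 0, "ay": 0, "az": 0, "claw": -1}
  ]
}}

```text
time_s: 6.65
tcp_pos: [0.5036, 0.1728, 0.1817]
eef_rot: [180.0, 0.0, 176.5]
contact_force: [-6.2, 1.7, 10.6]
gripper_width: 0.0178
```

Run:
```python
from h import *
print(r.get_state()['tcp_pos'],r.get_state()['contact_force'],r.get_state()['moment'])
c=cap('scene')
c=cv2.resize(c['image'][170:270,220:340],None,fx=5,fy=5,interpolation=cv2.INTER_CUBIC);cv2.imwrite('pics/c4.png',c)
```

```text
[0.50360639 0.17276166 0.18166562] [-6.188901    1.73299154 10.57329668] [0.38385371 2.27267564 0.24136068]
```

View pics/c4.png

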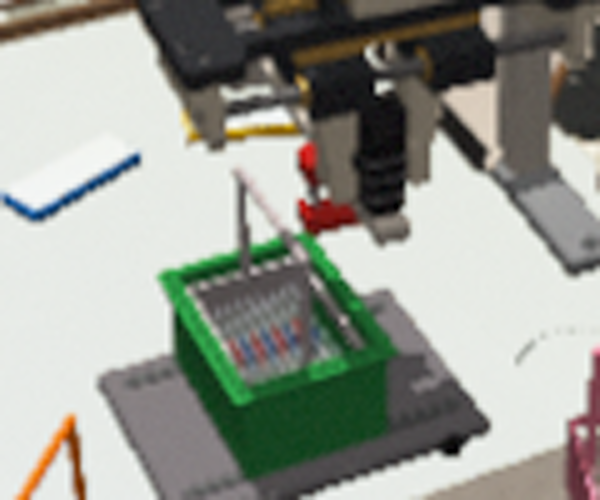

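The crop shows the hook (325,200) just short of the bail bar, which runs from (240,175) to (355,340). The jaw height looks right. Now I approach slowly while watching the force.

Request:
{"name": "step_arm", "arguments": {
  "increments": [
    {"tx": 0.1, "ty": 4, "tz": 0, "ax": 0, "ay": 0, "az": 0, "claw": -1},
    {"tx": 0.2, "ty": 4, "tz": 0, "ax": 0, "ay": 0, "az": 0, "claw": -1},
    {"tx": 0.2, "ty": 4, "tz": 0, "ax": 0, "ay": 0, "az": 0, "claw": -1},
    {"tx": 0.1, "ty": 2, "tz": 0, "ax": 0, "ay": 0, "az": 0, "claw": -1}
  ]
}}

```text
time_s: 7.1
tcp_pos: [0.5043, 0.1864, 0.1818]
eef_rot: [180.0, 0.0, 176.5]
contact_force: [-5.1, -1.2, 11.3]
gripper_width: 0.018
```

Request:
{"name": "step_arm", "arguments": {
  "increments": [
    {"tx": 0.1, "ty": 2, "tz": 0, "ax": 0, "ay": 0, "az": 0, "claw": -1},
    {"tx": 0.1, "ty": 2, "tz": 0, "ax": 0, "ay": 0, "az": 0, "claw": -1},
    {"tx": 0.1, "ty": 2, "tz": 0, "ax": 0, "ay": 0, "az": 0, "claw": -1},
    {"tx": 0.1, "ty": 2, "tz": 0, "ax": 0, "ay": 0, "az": 0, "claw": -1}
  ]
}}

```text
time_s: 7.5
tcp_pos: [0.5048, 0.194, 0.1818]
eef_rot: [-180.0, 0.0, 176.5]
contact_force: [-5.3, -3.1, 10.1]
gripper_width: 0.0177
```

Request:
{"name": "step_arm", "arguments": {
  "increments": [
    {"tx": 0.1, "ty": 2, "tz": 0, "ax": 0, "ay": 0, "az": 0, "claw": -1},
    {"tx": 0.1, "ty": 2, "tz": 0, "ax": 0, "ay": 0, "az": 0, "claw": -1}
  ]
}}

```text
time_s: 7.7
tcp_pos: [0.505, 0.198, 0.1819]
eef_rot: [-180.0, 0.0, 176.5]
contact_force: [-4.8, -1.9, 11.7]
gripper_width: 0.018
```

Request:
{"name": "step_arm", "arguments": {
  "increments": [
    {"tx": 0.1, "ty": 2, "tz": 0, "ax": 0, "ay": 0, "az": 0, "claw": -1},
    {"tx": 0.1, "ty": 2, "tz": 0, "ax": 0, "ay": 0, "az": 0, "claw": -1}
  ]
}}

```text
time_s: 7.9
tcp_pos: [0.5052, 0.2019, 0.1819]
eef_rot: [-180.0, 0.0, 176.5]
contact_force: [-5.3, -2.0, 11.7]
gripper_width: 0.018
```

Request:
{"name": "step_arm", "arguments": {
  "increments": [
    {"tx": 0.1, "ty": 2, "tz": 0, "ax": 0, "ay": 0, "az": 0, "claw": -1},
    {"tx": 0.1, "ty": 2, "tz": 0, "ax": 0, "ay": 0, "az": 0, "claw": -1}
  ]
}}

```text
time_s: 8.1
tcp_pos: [0.5054, 0.206, 0.1819]
eef_rot: [-180.0, 0.0, 176.5]
contact_force: [-5.0, -3.2, 11.0]
gripper_width: 0.0181
```

Request:
{"name": "step_arm", "arguments": {
  "increments": [
    {"tx": 0.1, "ty": 2, "tz": 0, "ax": 0, "ay": 0, "az": 0, "claw": -1},
    {"tx": 0.1, "ty": 2, "tz": 0, "ax": 0, "ay": 0, "az": 0, "claw": -1}
  ]
}}

```text
time_s: 8.3
tcp_pos: [0.5056, 0.2099, 0.1819]
eef_rot: [-180.0, 0.0, 176.5]
contact_force: [-5.7, -2.9, 11.4]
gripper_width: 0.0181
```

Request:
{"name": "step_arm", "arguments": {
  "increments": [
    {"tx": 0.1, "ty": 2, "tz": 0, "ax": 0, "ay": 0, "az": 0, "claw": -1}
  ]
}}

```text
time_s: 8.4
tcp_pos: [0.5057, 0.2118, 0.1819]
eef_rot: [-180.0, 0.0, 176.5]
contact_force: [-4.8, -3.6, 9.9]
gripper_width: 0.018
```

Request:
{"name": "step_arm", "arguments": {
  "increments": [
    {"tx": 0.1, "ty": 2, "tz": 0, "ax": 0, "ay": 0, "az": 0, "claw": -1}
  ]
}}

```text
time_s: 8.5
tcp_pos: [0.5058, 0.2137, 0.1819]
eef_rot: [-180.0, 0.0, 176.5]
contact_force: [-4.1, -3.9, 11.1]
gripper_width: 0.0175
```

```bash
cat > d.py <<'E'
from h import *
s=r.get_state();print(s['time_s'],s['tcp_pos'].round(4),s['contact_force'].round(1))
c=cap('scene');P=pts(c);I=c['image'].astype(int);B,G,R=I[...,0],I[...,1],I[...,2]
o=pickle.load(open('scene0.pkl','rb'))
def st(c):
    P=pts(c);I=c['image'].astype(int);B,G,R=I[...,0],I[...,1],I[...,2]
    rim=(G>80)&(R<70)&(B<110)&(abs(P[...,2]-.070)<.006)&(abs(P[...,0]-.544)<.08)&(abs(P[...,1]-.22)<.09)
    q=P[rim][:,1];
    bar=(P[...,2]>.118)&(P[...,2]<.14)&(P[...,0]>.505)&(P[...,0]<.53)&(abs(P[...,1]-.225)<.05)&(I.max(2)-I.min(2)<60)
    red=(R>110)&(G<70)&(B<70)&(abs(P[...,0]-.544)<.04)&(abs(P[...,1]-.18)<.15)&(P[...,2]>.08)
    print('rim',np.percentile(q,[2,50,98]).round(4),len(q),'bar',bar.sum(),np.percentile(P[bar],[5,50,95],axis=0).round(4).tolist() if bar.any() else 0)
    print('red',red.sum(),np.percentile(P[red],[2,50,98],axis=0).round(4).tolist())
st(o);st(c)
E
cp scene.pkl scene0.pkl   # before contact
python3 d.py
python3 -c "
from h import *
c=pickle.load(open('scene.pkl','rb'));cv2.imwrite('pics/c5.png',cv2.resize(c['image'][165:255,230:330],None,fx=6,fy=6,interpolation=cv2.INTER_CUBIC))"
```

```text
8.5 [0.5058 0.2137 0.1819] [-4.1 -3.9 11.1]
rim [0.169  0.2213 0.253 ] 298 bar 23 [[0.5054, 0.2072, 0.121], [0.5138, 0.2107, 0.1301], [0.5288, 0.2127, 0.1327]]
red 46 [[0.5154, 0.1693, 0.1178], [0.547, 0.1834, 0.1216], [0.556, 0.1926, 0.159]]
rim [0.1775 0.2355 0.261 ] 270 bar 22 [[0.5055, 0.2249, 0.1227], [0.5151, 0.2277, 0.1336], [0.5292, 0.2296, 0.1351]]
red 33 [[0.5165, 0.2125, 0.1193], [0.5496, 0.2292, 0.1244], [0.5593, 0.2356, 0.1669]]
```

View pics/c5.png

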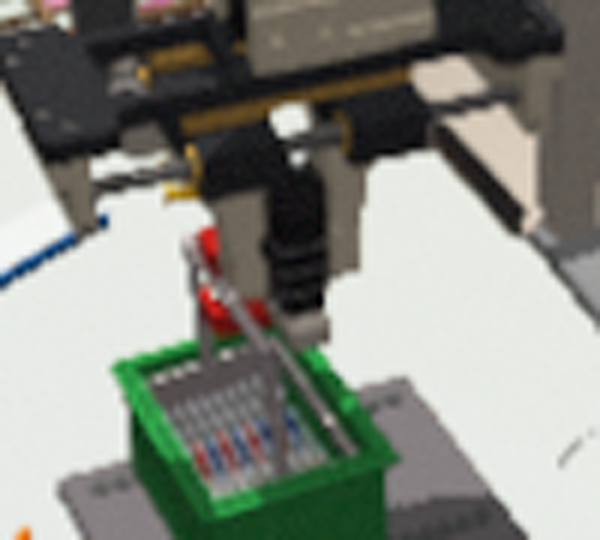

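The crop shows the bar (190,245)→(345,440) now in the mouth of the red hook. The depth data put the bar at about y=0 in the hook frame, so the gate is beginning to give. I'll continue in small steps.

Request:
{"name": "step_arm", "arguments": {
  "increments": [
    {"tx": 0.1, "ty": 2, "tz": 0, "ax": 0, "ay": 0, "az": 0, "claw": -1},
    {"tx": 0.1, "ty": 2, "tz": 0, "ax": 0, "ay": 0, "az": 0, "claw": -1}
  ]
}}

```text
time_s: 8.75
tcp_pos: [0.5061, 0.2177, 0.182]
eef_rot: [-180.0, 0.0, 176.5]
contact_force: [-4.9, -4.1, 12.2]
gripper_width: 0.0179
```

Request:
{"name": "step_arm", "arguments": {
  "increments": [
    {"tx": 0.1, "ty": 2, "tz": 0, "ax": 0, "ay": 0, "az": 0, "claw": -1},
    {"tx": 0.1, "ty": 2, "tz": 0, "ax": 0, "ay": 0, "az": 0, "claw": -1}
  ]
}}

```text
time_s: 8.95
tcp_pos: [0.5063, 0.2218, 0.1821]
eef_rot: [-180.0, 0.1, 176.5]
contact_force: [-5.5, -2.7, 13.2]
gripper_width: 0.0181
```

```bash
python3 d.py
```

```text
8.95 [0.5063 0.2218 0.1821] [-5.5 -2.7 13.2]
rim [0.169  0.2213 0.253 ] 298 bar 23 [[0.5054, 0.2072, 0.121], [0.5138, 0.2107, 0.1301], [0.5288, 0.2127, 0.1327]]
red 46 [[0.5154, 0.1693, 0.1178], [0.547, 0.1834, 0.1216], [0.556, 0.1926, 0.159]]
rim [0.1777 0.2349 0.2613] 277 bar 20 [[0.5054, 0.2253, 0.1197], [0.5135, 0.2277, 0.1326], [0.5284, 0.2294, 0.1344]]
red 37 [[0.5144, 0.2272, 0.1196], [0.5497, 0.2365, 0.1241], [0.5608, 0.2478, 0.1855]]
```

The dish is at its stop and the bar is at about −7 mm. About 14 mm remains to the wall.

Request:
{"name": "step_arm", "arguments": {
  "increments": [
    {"tx": 0.1, "ty": 2, "tz": 0, "ax": 0, "ay": 0, "az": 0, "claw": -1},
    {"tx": 0.1, "ty": 2, "tz": 0, "ax": 0, "ay": 0, "az": 0, "claw": -1}
  ]
}}

```text
time_s: 9.2
tcp_pos: [0.5066, 0.2261, 0.1821]
eef_rot: [180.0, 0.1, 176.5]
contact_force: [-5.3, -1.1, 11.7]
gripper_width: 0.0178
```

Request:
{"name": "step_arm", "arguments": {
  "increments": [
    {"tx": 0.1, "ty": 2, "tz": 0, "ax": 0, "ay": 0, "az": 0, "claw": -1}
  ]
}}

```text
time_s: 9.3
tcp_pos: [0.5067, 0.2283, 0.182]
eef_rot: [180.0, 0.1, 176.5]
contact_force: [-4.5, -0.1, 11.7]
gripper_width: 0.0179
```

Request:
{"name": "step_arm", "arguments": {
  "increments": [
    {"tx": 0.1, "ty": 2, "tz": 0, "ax": 0, "ay": 0, "az": 0, "claw": -1}
  ]
}}

```text
time_s: 9.4
tcp_pos: [0.5068, 0.2302, 0.182]
eef_rot: [180.0, 0.1, 176.5]
contact_force: [-5.8, -3.2, 11.0]
gripper_width: 0.0179
```

Request:
{"name": "step_arm", "arguments": {
  "increments": [
    {"tx": 0, "ty": 1, "tz": 0, "ax": 0, "ay": 0, "az": 0, "claw": -1}
  ]
}}

```text
time_s: 9.5
tcp_pos: [0.5068, 0.2312, 0.182]
eef_rot: [-180.0, 0.1, 176.5]
contact_force: [-4.6, -1.9, 11.6]
gripper_width: 0.0179
```

Request:
{"name": "step_arm", "arguments": {
  "increments": [
    {"tx": 0, "ty": 1, "tz": 0, "ax": 0, "ay": 0, "az": 0, "claw": -1}
  ]
}}

```text
time_s: 9.6
tcp_pos: [0.5069, 0.2321, 0.1821]
eef_rot: [-180.0, 0.1, 176.5]
contact_force: [-4.2, -2.3, 10.7]
gripper_width: 0.0178
```

Request:
{"name": "step_arm", "arguments": {
  "increments": [
    {"tx": 0, "ty": 1, "tz": 0, "ax": 0, "ay": 0, "az": 0, "claw": -1}
  ]
}}

```text
time_s: 9.7
tcp_pos: [0.5069, 0.2331, 0.1821]
eef_rot: [180.0, 0.1, 176.5]
contact_force: [-3.4, -2.0, 11.4]
gripper_width: 0.0181
```

Request:
{"name": "step_arm", "arguments": {
  "increments": [
    {"tx": 0, "ty": 1, "tz": 0, "ax": 0, "ay": 0, "az": 0, "claw": -1}
  ]
}}

```text
time_s: 9.8
tcp_pos: [0.507, 0.2341, 0.1821]
eef_rot: [180.0, 0.1, 176.5]
contact_force: [-2.9, -3.1, 11.6]
gripper_width: 0.0176
```

Request:
{"name": "step_arm", "arguments": {
  "increments": [
    {"tx": 0, "ty": 1, "tz": 0, "ax": 0, "ay": 0, "az": 0, "claw": -1}
  ]
}}

```text
time_s: 9.9
tcp_pos: [0.5071, 0.2351, 0.1822]
eef_rot: [180.0, 0.1, 176.5]
contact_force: [-3.3, -2.8, 11.2]
gripper_width: 0.0178
```

Request:
{"name": "step_arm", "arguments": {
  "increments": [
    {"tx": 0, "ty": 1, "tz": 0, "ax": 0, "ay": 0, "az": 0, "claw": -1}
  ]
}}

```text
time_s: 10.0
tcp_pos: [0.5071, 0.2361, 0.1822]
eef_rot: [180.0, 0.1, 176.5]
contact_force: [-3.3, -1.8, 12.1]
gripper_width: 0.0176
```

Request:
{"name": "step_arm", "arguments": {
  "increments": [
    {"tx": 0, "ty": 0.7, "tz": 0, "ax": 0, "ay": 0, "az": 0, "claw": -1}
  ]
}}

```text
time_s: 10.1
tcp_pos: [0.5071, 0.2369, 0.1822]
eef_rot: [180.0, 0.1, 176.5]
contact_force: [-3.5, -3.1, 12.1]
gripper_width: 0.018
```

Request:
{"name": "step_arm", "arguments": {
  "increments": [
    {"tx": 0, "ty": 1, "tz": 0, "ax": 0, "ay": 0, "az": 0, "claw": -1}
  ]
}}

```text
time_s: 10.2
tcp_pos: [0.5072, 0.2378, 0.1823]
eef_rot: [180.0, 0.1, 176.5]
contact_force: [-2.0, -3.9, 12.0]
gripper_width: 0.0176
```

Request:
{"name": "step_arm", "arguments": {
  "increments": [
    {"tx": 0, "ty": 1, "tz": 0, "ax": 0, "ay": 0, "az": 0, "claw": -1}
  ]
}}

```text
time_s: 10.3
tcp_pos: [0.5072, 0.2384, 0.1823]
eef_rot: [-180.0, 0.1, 176.5]
contact_force: [-2.7, -4.6, 12.4]
gripper_width: 0.0176
```

```bash
python3 d.py
```

```text
10.3 [0.5072 0.2384 0.1823] [-2.7 -4.6 12.4]
rim [0.169  0.2213 0.253 ] 298 bar 23 [[0.5054, 0.2072, 0.121], [0.5138, 0.2107, 0.1301], [0.5288, 0.2127, 0.1327]]
red 46 [[0.5154, 0.1693, 0.1178], [0.547, 0.1834, 0.1216], [0.556, 0.1926, 0.159]]
rim [0.1772 0.2278 0.2614] 295 bar 4 [[0.5052, 0.2256, 0.1203], [0.5056, 0.2276, 0.125], [0.507, 0.228, 0.1267]]
red 39 [[0.5139, 0.238, 0.1188], [0.5497, 0.2527, 0.123], [0.5599, 0.2643, 0.1838]]
```

Request:
{"name": "step_arm", "arguments": {
  "increments": [
    {"tx": 0, "ty": 1, "tz": 0, "ax": 0, "ay": 0, "az": 0, "claw": -1}
  ]
}}

```text
time_s: 10.45
tcp_pos: [0.5073, 0.2393, 0.1824]
eef_rot: [-180.0, 0.1, 176.5]
contact_force: [-2.0, -5.2, 12.3]
gripper_width: 0.0179
```

Request:
{"name": "step_arm", "arguments": {
  "increments": [
    {"tx": 0, "ty": 1, "tz": 0, "ax": 0, "ay": 0, "az": 0, "claw": -1}
  ]
}}

```text
time_s: 10.55
tcp_pos: [0.5073, 0.24, 0.1824]
eef_rot: [-179.9, 0.1, 176.5]
contact_force: [-0.1, -8.3, 13.2]
gripper_width: 0.0176
```

Request:
{"name": "step_arm", "arguments": {
  "increments": [
    {"tx": 0, "ty": 1, "tz": 0, "ax": 0, "ay": 0, "az": 0, "claw": -1}
  ]
}}

```text
time_s: 10.65
tcp_pos: [0.5073, 0.2403, 0.1824]
eef_rot: [-179.9, 0.1, 176.5]
contact_force: [-0.6, -11.6, 12.9]
gripper_width: 0.0175
```

Request:
{"name": "step_arm", "arguments": {
  "increments": [
    {"tx": 0, "ty": 0, "tz": 0, "ax": 0, "ay": 0, "az": 0, "claw": -1},
    {"tx": 0, "ty": 0, "tz": 0, "ax": 0, "ay": 0, "az": 0, "claw": -1}
  ]
}}

```text
time_s: 10.85
tcp_pos: [0.5073, 0.2403, 0.1824]
eef_rot: [-179.9, 0.1, 176.5]
contact_force: [-1.9, -10.1, 13.2]
gripper_width: 0.0182
```

Request:
{"name": "step_arm", "arguments": {
  "increments": [
    {"tx": 0, "ty": 0, "tz": 0, "ax": 0, "ay": 0, "az": 0, "claw": -1},
    {"tx": 0, "ty": 0, "tz": 0, "ax": 0, "ay": 0, "az": 0, "claw": -1},
    {"tx": 0, "ty": 0, "tz": 0, "ax": 0, "ay": 0, "az": 0, "claw": -1}
  ]
}}

```text
time_s: 11.15
tcp_pos: [0.5073, 0.2403, 0.1824]
eef_rot: [-179.9, 0.1, 176.5]
contact_force: [-1.8, -9.9, 12.5]
gripper_width: 0.0179
```

```bash
python3 d.py
python3 - <<'E'
from h import *
c=pickle.load(open('scene.pkl','rb'));a=cv2.resize(c['image'][175:225,235:295],None,fx=10,fy=10,interpolation=cv2.INTER_CUBIC);cv2.imwrite('pics/c6.png',a)
E
```

```text
11.15 [0.5073 0.2403 0.1824] [-1.8 -9.9 12.5]
rim [0.169  0.2213 0.253 ] 298 bar 23 [[0.5054, 0.2072, 0.121], [0.5138, 0.2107, 0.1301], [0.5288, 0.2127, 0.1327]]
red 46 [[0.5154, 0.1693, 0.1178], [0.547, 0.1834, 0.1216], [0.556, 0.1926, 0.159]]
rim [0.1772 0.2288 0.2612] 291 bar 3 [[0.5051, 0.228, 0.1208], [0.5058, 0.228, 0.1213], [0.5061, 0.2301, 0.1266]]
red 36 [[0.5143, 0.2402, 0.1204], [0.549, 0.2535, 0.123], [0.5588, 0.2656, 0.1834]]
```

View pics/c6.png

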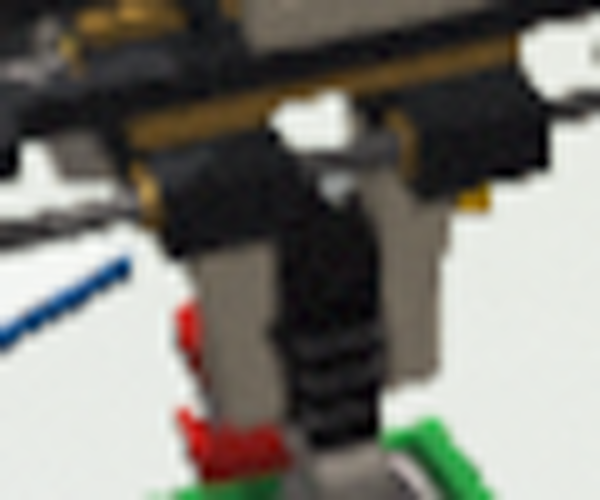

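The bar is fully inside the hook (red jaws at (190,330) and (240,450), with nothing protruding), and it has been held at about 10 N for more than 0.5 s. I'll relax the push a little, then lift slowly.

Request:
{"name": "step_arm", "arguments": {
  "increments": [
    {"tx": 0, "ty": -1, "tz": 0, "ax": 0, "ay": 0, "az": 0, "claw": -1},
    {"tx": 0, "ty": -1, "tz": 0, "ax": 0, "ay": 0, "az": 0, "claw": -1},
    {"tx": 0, "ty": -1, "tz": 0, "ax": 0, "ay": 0, "az": 0, "claw": -1},
    {"tx": 0, "ty": -1, "tz": 0, "ax": 0, "ay": 0, "az": 0, "claw": -1},
    {"tx": 0, "ty": 0, "tz": 0, "ax": 0, "ay": 0, "az": 0, "claw": -1}
  ]
}}

```text
time_s: 11.7
tcp_pos: [0.5072, 0.2382, 0.1822]
eef_rot: [180.0, 0.1, 176.5]
contact_force: [-2.7, -0.9, 10.5]
gripper_width: 0.018
```

Request:
{"name": "step_arm", "arguments": {
  "increments": [
    {"tx": 0, "ty": 0, "tz": 2, "ax": 0, "ay": 0, "az": 0, "claw": -1},
    {"tx": 0, "ty": 0, "tz": 2, "ax": 0, "ay": 0, "az": 0, "claw": -1},
    {"tx": 0, "ty": 0, "tz": 2, "ax": 0, "ay": 0, "az": 0, "claw": -1},
    {"tx": 0, "ty": 0, "tz": 1, "ax": 0, "ay": 0, "az": 0, "claw": -1},
    {"tx": 0, "ty": 0, "tz": 1, "ax": 0, "ay": 0, "az": 0, "claw": -1},
    {"tx": 0, "ty": 0, "tz": 2, "ax": 0, "ay": 0, "az": 0, "claw": -1},
    {"tx": 0, "ty": 0, "tz": 2, "ax": 0, "ay": 0, "az": 0, "claw": -1}
  ]
}}

```text
time_s: 12.4
tcp_pos: [0.5072, 0.2382, 0.1936]
eef_rot: [180.0, 0.1, 176.5]
contact_force: [-0.9, 0.2, 4.7]
gripper_width: 0.018
```

The spring force on the tool fell from 10.5 to 4.7 N, so the rack's weight is on the hook. I'll keep lifting.

Request:
{"name": "step_arm", "arguments": {
  "increments": [
    {"tx": 0, "ty": 0, "tz": 3, "ax": 0, "ay": 0, "az": 0, "claw": -1},
    {"tx": 0, "ty": 0, "tz": 3, "ax": 0, "ay": 0, "az": 0, "claw": -1},
    {"tx": 0, "ty": 0, "tz": 3, "ax": 0, "ay": 0, "az": 0, "claw": -1},
    {"tx": 0, "ty": 0, "tz": 3, "ax": 0, "ay": 0, "az": 0, "claw": -1},
    {"tx": 0, "ty": 0, "tz": 3, "ax": 0, "ay": 0, "az": 0, "claw": -1},
    {"tx": 0, "ty": 0, "tz": 3, "ax": 0, "ay": 0, "az": 0, "claw": -1},
    {"tx": 0, "ty": 0, "tz": 3, "ax": 0, "ay": 0, "az": 0, "claw": -1},
    {"tx": 0, "ty": 0, "tz": 3, "ax": 0, "ay": 0, "az": 0, "claw": -1},
    {"tx": 0, "ty": 0, "tz": 3, "ax": 0, "ay": 0, "az": 0, "claw": -1},
    {"tx": 0, "ty": 0, "tz": 3, "ax": 0, "ay": 0, "az": 0, "claw": -1},
    {"tx": 0, "ty": 0, "tz": 3, "ax": 0, "ay": 0, "az": 0, "claw": -1},
    {"tx": 0, "ty": 0, "tz": 3, "ax": 0, "ay": 0, "az": 0, "claw": -1}
  ]
}}

```text
time_s: 13.6
tcp_pos: [0.5071, 0.2382, 0.2292]
eef_rot: [180.0, 0.1, 176.5]
contact_force: [1.4, 0.5, 4.5]
gripper_width: 0.0177
```

Request:
{"name": "step_arm", "arguments": {
  "increments": [
    {"tx": 0, "ty": 0, "tz": 3, "ax": 0, "ay": 0, "az": 0, "claw": -1},
    {"tx": 0, "ty": 0, "tz": 3, "ax": 0, "ay": 0, "az": 0, "claw": -1},
    {"tx": 0, "ty": 0, "tz": 3, "ax": 0, "ay": 0, "az": 0, "claw": -1},
    {"tx": 0, "ty": 0, "tz": 3, "ax": 0, "ay": 0, "az": 0, "claw": -1},
    {"tx": 0, "ty": 0, "tz": 3, "ax": 0, "ay": 0, "az": 0, "claw": -1},
    {"tx": 0, "ty": 0, "tz": 3, "ax": 0, "ay": 0, "az": 0, "claw": -1},
    {"tx": 0, "ty": 0, "tz": 3, "ax": 0, "ay": 0, "az": 0, "claw": -1},
    {"tx": 0, "ty": 0, "tz": 3, "ax": 0, "ay": 0, "az": 0, "claw": -1},
    {"tx": 0, "ty": 0, "tz": 3, "ax": 0, "ay": 0, "az": 0, "claw": -1},
    {"tx": 0, "ty": 0, "tz": 3, "ax": 0, "ay": 0, "az": 0, "claw": -1},
    {"tx": 0, "ty": 0, "tz": 2, "ax": 0, "ay": 0, "az": 0, "claw": -1},
    {"tx": 0, "ty": 0, "tz": 2, "ax": 0, "ay": 0, "az": 0, "claw": -1}
  ]
}}

```text
time_s: 14.8
tcp_pos: [0.507, 0.2382, 0.263]
eef_rot: [180.0, 0.1, 176.5]
contact_force: [6.0, 0.4, 4.7]
gripper_width: 0.0178
```

Request:
{"name": "step_arm", "arguments": {
  "increments": [
    {"tx": 0, "ty": 0, "tz": 2, "ax": 0, "ay": 0, "az": 0, "claw": -1},
    {"tx": 0, "ty": 0, "tz": 2, "ax": 0, "ay": 0, "az": 0, "claw": -1},
    {"tx": 0, "ty": 0, "tz": 1, "ax": 0, "ay": 0, "az": 0, "claw": -1},
    {"tx": 0, "ty": 0, "tz": 1, "ax": 0, "ay": 0, "az": 0, "claw": -1},
    {"tx": 0, "ty": 0, "tz": 0, "ax": 0, "ay": 0, "az": 0, "claw": -1},
    {"tx": 0, "ty": 0, "tz": 0, "ax": 0, "ay": 0, "az": 0, "claw": -1}
  ]
}}

```text
time_s: 15.4
tcp_pos: [0.507, 0.2382, 0.2689]
eef_rot: [180.0, 0.1, 176.5]
contact_force: [5.2, 0.2, 4.3]
gripper_width: 0.0176
```

Request:
{"name": "step_arm", "arguments": {
  "increments": [
    {"tx": 0, "ty": 0, "tz": 1, "ax": 0, "ay": 0, "az": 0, "claw": -1},
    {"tx": 0, "ty": 0, "tz": 1, "ax": 0, "ay": 0, "az": 0, "claw": -1},
    {"tx": 0, "ty": 0, "tz": 1, "ax": 0, "ay": 0, "az": 0, "claw": -1},
    {"tx": 0, "ty": 0, "tz": 1, "ax": 0, "ay": 0, "az": 0, "claw": -1},
    {"tx": 0, "ty": 0, "tz": 1, "ax": 0, "ay": 0, "az": 0, "claw": -1},
    {"tx": 0, "ty": 0, "tz": 0, "ax": 0, "ay": 0, "az": 0, "claw": -1}
  ]
}}

```text
time_s: 16.0
tcp_pos: [0.507, 0.2382, 0.2739]
eef_rot: [180.0, 0.1, 176.5]
contact_force: [6.2, 0.2, 4.6]
gripper_width: 0.0178
```

Request:
{"name": "step_arm", "arguments": {
  "increments": [
    {"tx": 0, "ty": 0, "tz": 1, "ax": 0, "ay": 0, "az": 0, "claw": -1},
    {"tx": 0, "ty": 0, "tz": 0.7, "ax": 0, "ay": 0, "az": 0, "claw": -1},
    {"tx": 0, "ty": 0, "tz": 0, "ax": 0, "ay": 0, "az": 0, "claw": -1}
  ]
}}

```text
time_s: 16.3
tcp_pos: [0.507, 0.2381, 0.2754]
eef_rot: [180.0, 0.0, 176.5]
contact_force: [5.6, 0.1, 3.7]
gripper_width: 0.0181
```

Run:
```python
from h import *
c=cap('scene');cv2.imwrite('pics/c7.png',cv2.resize(c['image'][130:270,220:350],None,fx=4.2,fy=4.2,interpolation=cv2.INTER_CUBIC))
print(r.get_state()['contact_force'])
```

```text
[6.75602277 1.4833126  3.55275827]
```

View pics/c7.png

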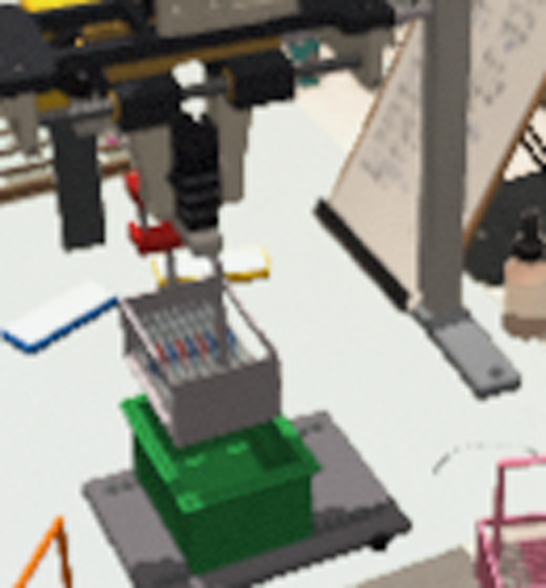

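The view shows the rack hanging level from the hook at (150,230), above the dish (225,480) and clear of its rim. I'll ease into the top stop and release.

Request:
{"name": "step_arm", "arguments": {
  "increments": [
    {"tx": 0.5, "ty": 0, "tz": 0.5, "ax": 0, "ay": 0, "az": 0, "claw": -1},
    {"tx": 0.5, "ty": 0, "tz": 0.5, "ax": 0, "ay": 0, "az": 0, "claw": -1},
    {"tx": 0, "ty": 0, "tz": 0, "ax": 0, "ay": 0, "az": 0, "claw": -1}
  ]
}}

```text
time_s: 16.65
tcp_pos: [0.507, 0.2379, 0.2755]
eef_rot: [-180.0, -0.1, 176.5]
contact_force: [2.5, 1.0, -0.2]
gripper_width: 0.0179
```

Request:
{"name": "step_arm", "arguments": {
  "increments": [
    {"tx": 0, "ty": 0, "tz": 0, "ax": 0, "ay": 0, "az": 0, "claw": -1},
    {"tx": 0, "ty": 0, "tz": 0, "ax": 0, "ay": 0, "az": 0, "claw": -1},
    {"tx": 0, "ty": 0, "tz": 0, "ax": 0, "ay": 0, "az": 0, "claw": -0.5},
    {"tx": 0, "ty": 0, "tz": 0, "ax": 0, "ay": 0, "az": 0, "claw": -0.3},
    {"tx": 0, "ty": 0, "tz": 0, "ax": 0, "ay": 0, "az": 0, "claw": 0},
    {"tx": 0, "ty": 0, "tz": 0, "ax": 0, "ay": 0, "az": 0, "claw": 0.3},
    {"tx": 0, "ty": 0, "tz": 0, "ax": 0, "ay": 0, "az": 0, "claw": 0.3},
    {"tx": 0, "ty": 0, "tz": 0, "ax": 0, "ay": 0, "az": 0, "claw": 0.3},
    {"tx": 0, "ty": 0, "tz": 0, "ax": 0, "ay": 0, "az": 0, "claw": 0.3},
    {"tx": 0, "ty": 0, "tz": 0, "ax": 0, "ay": 0, "az": 0, "claw": 0.3}
  ],
  "newtons": 10
}}

```text
time_s: 17.65
tcp_pos: [0.5076, 0.238, 0.2763]
eef_rot: [180.0, -0.0, 176.5]
contact_force: [-0.2, 0.1, -0.4]
gripper_width: 0.0568
```

Request:
{"name": "step_arm", "arguments": {
  "increments": [
    {"tx": 0, "ty": 0, "tz": 8, "ax": 0, "ay": 0, "az": 0, "claw": 0.3},
    {"tx": 0, "ty": 0, "tz": 15, "ax": 0, "ay": 0, "az": 0, "claw": 0.3},
    {"tx": 0, "ty": 0, "tz": 20, "ax": 0, "ay": 0, "az": 0, "claw": 0.3},
    {"tx": 0, "ty": 0, "tz": 25, "ax": 0, "ay": 0, "az": 0, "claw": 0.3},
    {"tx": 0, "ty": 0, "tz": 20, "ax": 0, "ay": 0, "az": 0, "claw": 0.3},
    {"tx": 0, "ty": 0, "tz": 0, "ax": 0, "ay": 0, "az": 0, "claw": 0.3},
    {"tx": 0, "ty": 0, "tz": 0, "ax": 0, "ay": 0, "az": 0, "claw": 0.3},
    {"tx": 0, "ty": 0, "tz": 0, "ax": 0, "ay": 0, "az": 0, "claw": 0.3},
    {"tx": 0, "ty": 0, "tz": 0, "ax": 0, "ay": 0, "az": 0, "claw": 0.3},
    {"tx": 0, "ty": 0, "tz": 0, "ax": 0, "ay": 0, "az": 0, "claw": 0.3},
    {"tx": 0, "ty": 0, "tz": 0, "ax": 0, "ay": 0, "az": 0, "claw": 0.3},
    {"tx": 0, "ty": 0, "tz": 0, "ax": 0, "ay": 0, "az": 0, "claw": 0.3}
  ]
}}

```text
time_s: 18.85
tcp_pos: [0.5075, 0.2379, 0.3641]
eef_rot: [-180.0, -0.0, 176.5]
contact_force: [0.0, 0.3, -0.1]
gripper_width: 0.0573
```

Run:
```python
from h import *
print(r.get_state()['contact_force'])
def q():
    c=cap('scene');P=pts(c);I=c['image'].astype(int);B,G,R=I[...,0],I[...,1],I[...,2];Z=P[...,2]
    g=(G>80)&(R<70)&(B<110)&(abs(Z-.070)<.006)&(abs(P[...,0]-.544)<.08)&(abs(P[...,1]-.22)<.09)
    k=(Z>.105)&(Z<.175)&(abs(P[...,0]-.544)<.07)&(abs(P[...,1]-.22)<.08)&(I.max(2)-I.min(2)<60)
    red=(R>110)&(G<70)&(B<70)&(abs(P[...,0]-.55)<.04)&(abs(P[...,1]-.24)<.05)&(Z>.18)
    for m in(g,k,red): print(m.sum(),np.percentile(P[m],[2,50,98],axis=0).round(4).tolist())
    return c
q();c=q();cv2.imwrite('pics/c8.png',cv2.resize(c['image'][130:270,220:350],None,fx=4.2,fy=4.2,interpolation=cv2.INTER_CUBIC))
```

```text
[ 0.03177886  0.27307997 -0.06585441]
226 [[0.4892, 0.1774, 0.0669], [0.5097, 0.246, 0.0703], [0.5956, 0.2613, 0.0727]]
1083 [[0.501, 0.1961, 0.1069], [0.538, 0.2302, 0.1333], [0.5924, 0.2582, 0.1645]]
58 [[0.5435, 0.2346, 0.2127], [0.5514, 0.2475, 0.2176], [0.5608, 0.2567, 0.2501]]
225 [[0.49, 0.1784, 0.0677], [0.5094, 0.2464, 0.0702], [0.5957, 0.2613, 0.0726]]
1082 [[0.501, 0.1959, 0.1069], [0.5383, 0.23, 0.1332], [0.5924, 0.258, 0.1641]]
61 [[0.5438, 0.2349, 0.213], [0.5504, 0.2467, 0.2182], [0.5601, 0.2566, 0.2508]]
```

View pics/c8.png

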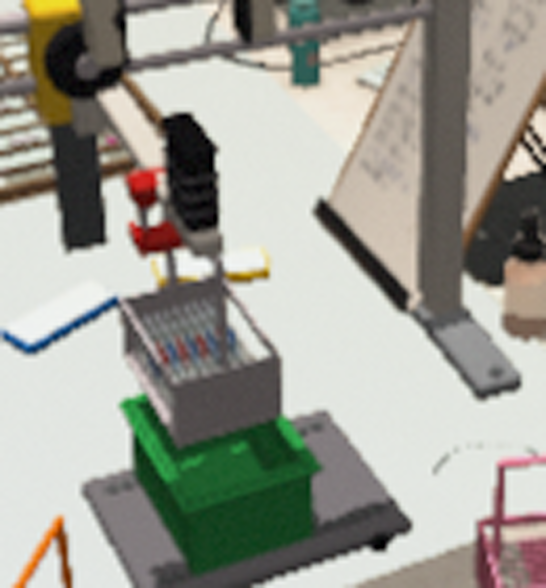

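The rack hangs level and still from the hook (145,210). The gate flap is upright (shut) across the mouth, and the gripper is clear.

```bash
python3 -c "
from plant import r
print(r.close_job())"
```

```text
the job is handed in; nothing more can be done
None
```

The rack now hangs by its bail bar on the hook at its top, above the green dish, and I handed the job in at about 19 s.

**What I did:**
- I gripped the hook by its black grip and pulled it down about 94 mm.
- I pushed it along the rail until the dish reached its stop, the gate gave and the bar met the back wall.
- I held about 10 N for roughly 0.5 s; the highest sideways reading was 11.6 N.
- I eased off, raised the hook at no more than 30 mm/s to its top stop, opened the gripper and backed off upward.

**Last checks:**
- **Hook:** its floor is at about 0.215 m, fully up.
- **Rack:** it is level, and two readings taken back to back agree within 1 mm, so it is at rest. Its centre is about 8 mm from the dish's centre.
- **Gate:** it looks shut in the picture. I could not measure its angle directly.
- **Gripper:** the contact force is about 0 N.

No check failed. I noticed an unexplained force of 5–6 N along x at the grip while holding the hook. It was gone after release. The bar also sat near the low end of the 8–12 mm height range when it seated, at about 8 mm above the throat floor.

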